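# Feed two glue sticks from the hand-turned drum

### The job

Turn the handwheel of the glue-stick feeder slowly (never faster than about half a turn a second) so that two glue sticks drop into its tray one at a time, and no more. Then shut the outlet: turn the wheel on or back, whichever lets no more sticks out, until one of its four pegs stands straight up, and let go. Do not touch the glue sticks with the gripper and leave everything else on the table where it is.

Things in the scene. Friction and masses are not known exactly. Their poses are not given: they have to be found in the camera images.
- feeder: Rotary glue-stick feeder, fixed to the table: grey stand 170 x 170 mm, a drum lying level in a shroud (a grey trough below, two open hoops above, 141 mm across, 118 mm long, top 236 mm above the table). Origin: centre of the underside, on the table. x runs along the axle, away from the handwheel; +y from the drum to the outlet, chute and tray; z up. The axle is 165 mm above the table.
- wheel_centre (a point): Point on the axle half-way along the pegs, 118 mm to -x of the feeder's origin, 165 mm above the table; axes as the feeder's. The wheel has four spokes at right angles, each ending in a round black peg 16 mm thick, parallel to the axle and 75 mm from it. A peg reaches from its spoke, 29 mm on the drum side of this point, to its free end 27 mm on the other side.
- drum_centre (a point): Centre of the drum, on the axle, 165 mm above the table; axes as the feeder's. Turning takes 2 to 3 N at a peg and the wheel stays where it is left. Only pegs in the upper part of their circle (to about 60 degrees from the top) can be taken from above; lower down the next peg would meet the gripper, so turn in strokes, regrasping peg after peg.
- tray_floor (a point): Centre of the floor of the tray (4 mm above the table), 195 mm from the axle to the feeder's +y; axes as the feeder's. The open-topped dark grey tray is fixed to the feeder and measures 150 (x) x 170 (y) x 55 mm high, walls 4 mm.
- drum (a joint): Angle of drum and wheel, rad. One peg stands straight up at 0, 1.571, 3.142, 4.712. Growing values move the wheel's top to the tray side, which feeds. A stop at -0.4 bars turning back further. Starts between -0.27 and -0.16. Eight pockets 0.785 apart, four of them empty, not always the same; a stick drops some 0.4 before a peg-up or 45-degree position. With a peg straight up a wall of the drum shuts the outlet.
- stick_a_centre (a point): Centre of a glue stick, a white tube with a grey cap, 22 mm across and 95 mm long, along its own x axis; it lies in a pocket of the drum, parallel to the axle, 50 to 58 mm from it. In the feeding direction it is the first to come out. In the tray its centre is some 11 to 35 mm above the tray's floor.
- stick_b_centre (a point): Centre of a glue stick, a white tube with a grey cap, 22 mm across and 95 mm long, along its own x axis; it lies in a pocket of the drum, parallel to the axle, 50 to 58 mm from it. In the feeding direction it is the second to come out. In the tray its centre is some 11 to 35 mm above the tray's floor.
- stick_c_centre (a point): Centre of a glue stick, a white tube with a grey cap, 22 mm across and 95 mm long, along its own x axis; it lies in a pocket of the drum, parallel to the axle, 50 to 58 mm from it. In the feeding direction it is the third to come out. In the tray its centre is some 11 to 35 mm above the tray's floor.
- stick_d_centre (a point): Centre of a glue stick, a white tube with a grey cap, 22 mm across and 95 mm long, along its own x axis; it lies in a pocket of the drum, parallel to the axle, 50 to 58 mm from it. In the feeding direction it is the fourth to come out. In the tray its centre is some 11 to 35 mm above the tray's floor.
- spare_stick: A loose glue stick of the same kind on the table; not part of the job. 22 mm across, 95 mm long; origin at its centre.
- spray_bottle: White spray bottle, 72 mm across, 200 mm high; leave it. Origin at the centre of its underside.
- pump_bottle: Green bottle, 68 mm across, 160 mm high; leave it. Origin at the centre of its underside.
- glue_gun: Glue gun lying on its side, about 145 x 115 mm, 38 mm high; leave it. Origin at the centre of its underside.
- pen_mug: White mug, 80 mm across, 95 mm high; leave it. Origin at the centre of its underside.
- tape_roll: Roll of tape lying flat, 100 mm across, 24 mm high; leave it. Origin at the centre of its underside.

How it is judged:
By the outcome, as a careful person would: the job done as asked, in the order asked, and still so for the second after the job is handed in, with the robot touching nothing.
It also fails if it takes over 51 s, if anything falls off the work surface, if the arm or the gripper's body presses on something with over 40 N, if the wrist force passes 120 N, or if a joint passes its speed limit or range.

### The arm

A 6-joint arm with a two-finger parallel gripper is mounted at the origin on the work surface. World frame = base frame: x ahead of the robot, y to its left, z up, the work surface at z = 0. Lengths are in m, angles in rad, forces in N, time in s.
With the tool pointing down it reaches from about 0.35 to 0.975 m from the base axis. Payload 4.9 kg.
Tool frame: the origin (TCP) lies on the centre line of the jaws, within the pads' length; the fingertips stand 14 mm ahead of it and the grasp point (between the pads) lies 5 mm behind it; y points along the fingers, z is the direction in which the jaws open and shut, and the axes are right-handed (so a half turn about y gives the same grasp; the last joint's range is limited). The gripper opens to 85 mm and grips with 20 to 120 N. Pads are 22 mm wide; open, the fingers measure 114 mm over their backs; the gripper's body (76 mm by 85 mm) begins 54 mm behind the grasp point. The pads swing forward as they close: fully open they stand 13 mm farther back than shut.
Start: joints at [-1.408, 0.053, 1.613, -0, 1.476, -0.119], TCP at [0.174, -0.6, 0.245] pointing down, gripper open.
Joint ranges: [-3.01, 3.01], [-1.01, 2.22], [0.06, 2.58], [-1.02, 4.17], [0.09, 2.62], [-3.14, 3.14]. Speed limits (rad/s): [2.57, 2.57, 3.14, 3.14, 3.14, 3.14].

### API

Orientations are given as a rotation vector (axis times angle).
In Python, from station import ctrl gives the robot as it stands.
- The arm moves only by the tool servo_tool, never from a script. Its arguments are lists of equal length, an entry for each row: "delta_pos": the shift along the tool's x, y, z in m, a list of three; "dr": the turn, a rotation vector about the tool's x, y, z in degrees, a list of three; "grip": the opening, from 0 (shut) to 1 (fully open). In form: {"delta_pos": [[x, y, z], ...], "dr": [[rx, ry, rz], ...], "grip": [grip, ...]}. A call has 1 to 5 rows; each row shifts and turns the pose as measured when the row begins, along the tool's axes as they then stand; what a row does not reach is not made up. A row lasts 1/8 s, in which the tool goes at most 62.5 mm and 10.7 degrees, less where a joint would pass 70% of its speed; a pose out of reach is approached as far as the arm can. A call is refused whole if a number of a shift passes 0.0625 or a number of a turn 10.7, either way. A call with a gripper value outside its range is refused whole. The fingers move at their own pace and stop on an object; "grip_force" is the grip in N (left out, the last holds). Time passes only in rows, so rows that do not move let the fingers close. It gives the time, the measured TCP pose, the force and the opening at its end, in the units of the state.
- ctrl.get_obs(): the state, without advancing time (a new reading comes with each control period).
- ctrl.get_image(name): name is "side" or "top" or "wrist"; returns the picture (384x512x3 uint8, red, green, blue); there is no depth.
- ctrl.camera_params(name): a dict with "fovy" (degrees; the focal length in pixels is half the picture's height over the tangent of half this angle, whatever the lens; pixels are square), "cx", "cy" (the principal point, pixels), "eye" and "rotation" of the camera in the world. Camera axes: x right, y down, z forward; pixel columns grow to the right and rows downward; lengths in m; the calibration is good to about 2 mm. A picture is of the moment at which its call begins: read the wrist's pose just before it. camera_params takes no time and is no camera call; for the wrist camera it gives the pose at the moment of the call.
- ctrl.finish_job(): hands the job in, once; it reports no verdict.
Trained networks look in the newest picture that a camera, given by its name, has taken for a name from the list of things; names that differ only in an ending like _2 or _b are one class to them, and where a whole thing is asked for, a point or a joint stands for the part that bears it (a point fixed in the world has none). Each returns a list of dicts, best first, with "score" (0 to 1); they miss things now and then, are a little off and sometimes report something else, mostly with a low value. They report only what shows in the picture. A call takes as long as a camera call.
- ctrl.masks_of(camera, label): "pixels" (384x512 bool, what is visible of it) and "extent" ([left, top, right, bottom] in pixels, round what is visible of it).
The state is a dict: "t": time; "q": joint angles; "dq": joint speeds; "effort": joint torques, N m; "tool_pos": TCP position; "tool_rot": TCP orientation; "contact_force": force on the tool from outside, world axes, zero at the start; "wrist_torque": the same for the moment, N m; "opening": finger opening in m.
Only numpy, scipy, OpenCV 4.12 (cv2) and the standard library are available. Lean on these libraries where they do the work, as an engineer would, in place of code of your own. Each camera call takes 0.05 s, during which the arm holds its last target.

## Working session

There is one attempt and no reset: what is moved stays moved. The work goes in short steps, Python scripts to look and compute and a tool call to move; the robot and the scene stay as the last step left them, time stands still between calls to the robot, and variables do not carry over. Pictures are saved under pics/ and viewed, and the job is handed in when it is done.

Besides the shell and the picture viewer there is one more tool, called after ">>>" by a JSON object that holds its "op" and its "data", one argument or row to a line. servo_tool: Moves the arm, as the interface text tells. Its arguments: {"type":"object","properties":{"delta_pos":{"type":"array","items":{"type":"array","items":{"type":"number"}}},"dr":{"type":"array","items":{"type":"array","items":{"type":"number"}}},"grip":{"type":"array","items":{"type":"number"}},"grip_force":{"type":"number"}},"required":["delta_pos","dr","grip"]}

```bash
ls; mkdir -p pics; python3 - <<'E'
from station import ctrl
import cv2,numpy as np
o=ctrl.get_obs()
for k in o: print(k,np.round(o[k],4))
for n in ['side','top','wrist']:
    im=ctrl.get_image(n); cv2.imwrite(f'pics/{n}0.png',im[:,:,::-1])
    p=ctrl.camera_params(n); print(n,{k:np.round(v,4).tolist() for k,v in p.items()})
E
```

```text
pics
t 0.0
q [-1.408   0.0533  1.6143 -0.      1.476  -0.119 ]
dq [ 0.0011 -0.0015  0.0006  0.0007  0.001  -0.0001]
effort [ 9.00000e-04 -3.93679e+01 -3.70179e+01  0.00000e+00  7.10000e-03
 -0.00000e+00]
tool_pos [ 0.1737 -0.5997  0.2441]
tool_rot [-0.2938  2.0725 -2.0683]
contact_force [-0.2109 -0.0526  0.3145]
wrist_torque [-0.0162 -0.0139 -0.0399]
opening 0.0856
side {'fovy': 52.8177, 'cx': 260.0004, 'cy': 189.6072, 'eye': [0.2693, 0.7905, 0.9605], 'rotation': [-0.4652, 2.7913, -1.1158]}
top {'fovy': 46.666, 'cx': 251.7651, 'cy': 186.1648, 'eye': [0.4061, 0.0465, 1.2728], 'rotation': [-2.1914, 2.156, -0.1192]}
wrist {'fovy': 63.9616, 'cx': 252.9132, 'cy': 186.9607, 'eye': [0.2368, -0.5807, 0.3738], 'rotation': [2.3367, -1.7542, -0.2355]}
```

View pics/side0.png

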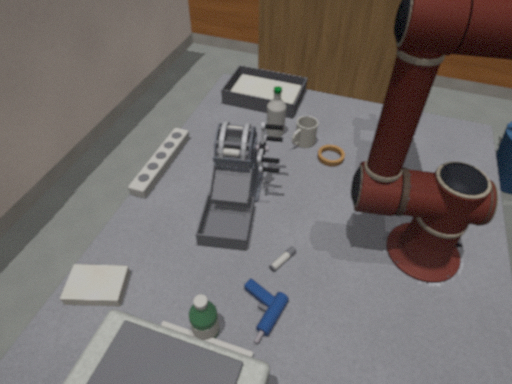

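View pics/top0.png

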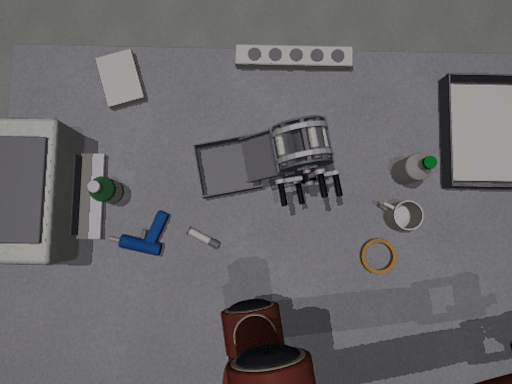

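View pics/wrist0.png

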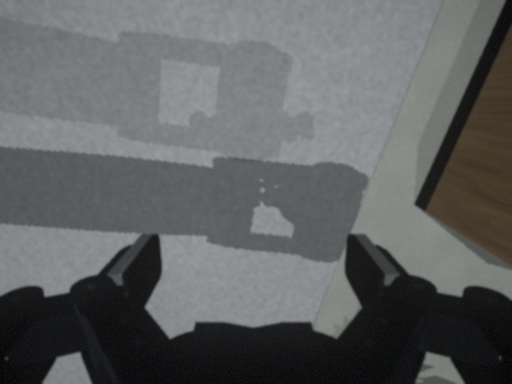

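```bash
python3 - <<'E'
import cv2
t=cv2.imread('pics/top0.png')[105:215,185:350]; cv2.imwrite('pics/t0z.png',cv2.resize(t,None,fx=4.8,fy=4.8,interpolation=cv2.INTER_CUBIC))
t=cv2.imread('pics/side0.png')[110:250,190:300]; cv2.imwrite('pics/s0z.png',cv2.resize(t,None,fx=4.2,fy=4.2,interpolation=cv2.INTER_CUBIC))
E
```

```text
(no output)
```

View pics/t0z.png

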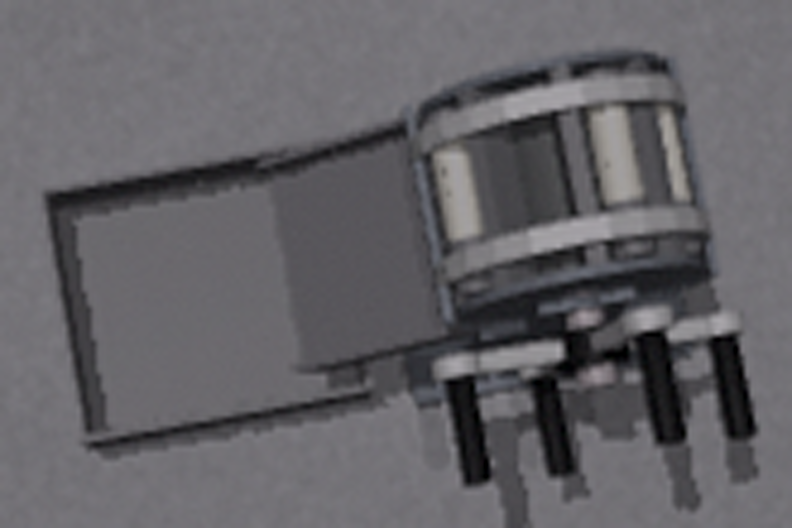

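View pics/s0z.png

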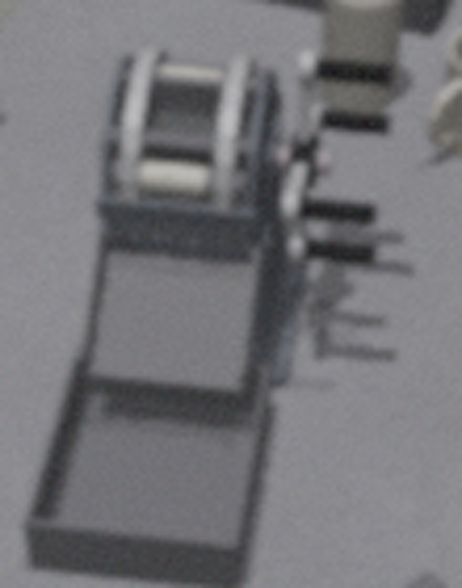

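```bash
cat > h.py <<'E'
import numpy as np,cv2
from scipy.spatial.transform import Rotation as R
from scipy.optimize import least_squares
def proj(p,P):
    P=np.atleast_2d(P); c=(P-p['eye'])@R.from_rotvec(p['rotation']).as_matrix()
    f=192/np.tan(np.radians(p['fovy'])/2)
    return np.c_[f*c[:,0]/c[:,2]+p['cx'],f*c[:,1]/c[:,2]+p['cy']]
def f2w(v,P):
    x,y,a=v; P=np.atleast_2d(P); c,s=np.cos(a),np.sin(a)
    return np.c_[x+c*P[:,0]-s*P[:,1],y+s*P[:,0]+c*P[:,1],P[:,2]]
def peg(th,x,r=.075): return [x,r*np.sin(th),.165+r*np.cos(th)]
def pegs(th,x=-.145): return [peg(th+k*np.pi/2,x) for k in range(4)]
E
cat > fit.py <<'E'
from h import *
from station import ctrl
pt,ps=ctrl.camera_params('top'),ctrl.camera_params('side')
T=lambda a:np.array(a)/4.8+[185,105]
S=lambda a:np.array(a)/4.2+[190,110]
tray=[[.075,.280,.055],[-.075,.280,.055]]
ot=T([[47,193],[90,443],[670,440],[478,482],[562,472],[742,436]])
os_=S([[30,530],[243,560],[388,72],[372,250],[372,212],[385,122]])
os_=os_[[0,1]] 
sp=S([[388,72],[372,212],[372,250],[385,122]])
def model(v): return np.array(tray+pegs(v[3]))
def res(v,full=True):
    a=(proj(pt,f2w(v[:3],model(v)))-ot).ravel()
    b=(proj(ps,f2w(v[:3],model(v)[:2]))-os_).ravel()
    return np.r_[a,b]
s=least_squares(res,[.6,0,.15,-.2],loss='soft_l1'); print(s.x,s.cost); print(s.fun.reshape(-1,2).round(1))
print('side peg ends predicted (top,+y,bot,-y)',(( proj(ps,f2w(s.x[:3],pegs(s.x[3])))-[190,110])*4.2).round())
np.save('v.npy',s.x)
for n,p,o,z,i in (('top',pt,(185,105),4.8,'t0z'),('side',ps,(190,110),4.2,'s0z')):
    im=cv2.imread(f'pics/{i}.png')
    A=lambda P:((proj(p,f2w(s.x[:3],P))-o)*z).astype(int)
    for k in range(4):
        q=A([peg(s.x[3]+k*np.pi/2,-.145),peg(s.x[3]+k*np.pi/2,-.089)]); cv2.line(im,tuple(q[0].tolist()),tuple(q[1].tolist()),(0,0,255),1)
    for z0 in (0,.055): cv2.polylines(im,[A([[sx*.075,y,z0] for sx,y in((1,.28),(-1,.28),(-1,.11),(1,.11))])],True,(0,255,0),1)
    cv2.polylines(im,[A([[sx*.085,y,0] for sx,y in((1,.085),(-1,.085),(-1,-.085),(1,-.085))])],True,(255,255,0),1)
    for x in(-.059,.059): cv2.polylines(im,[A([peg(t,x,.0705) for t in np.linspace(-1.6,1.6,30)])],False,(255,0,255),1)
    cv2.imwrite(f'pics/{i}f.png',im)
E
python3 fit.py
```

```text
[ 0.62647876 -0.08437905  0.21447961 -0.23992029] 8.118480398160631
[[-3.1  0.2]
 [-2.   1. ]
 [ 0.2  0.2]
 [ 0.3  0.4]
 [ 0.2  0.4]
 [ 0.2 -0.5]
 [-1.2 -1.4]
 [-0.4 -3.4]]
side peg ends predicted (top,+y,bot,-y) [[390.  73.]
 [376. 213.]
 [375. 252.]
 [387. 123.]]
```

View pics/t0zf.png

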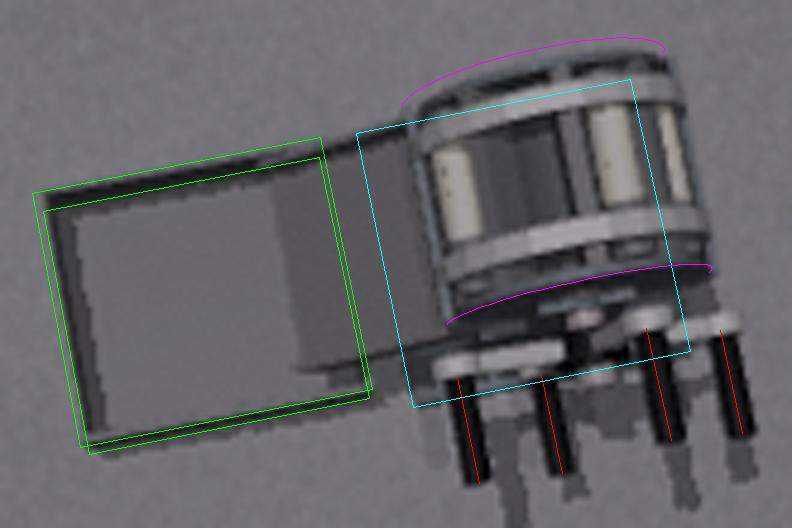

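View pics/s0zf.png

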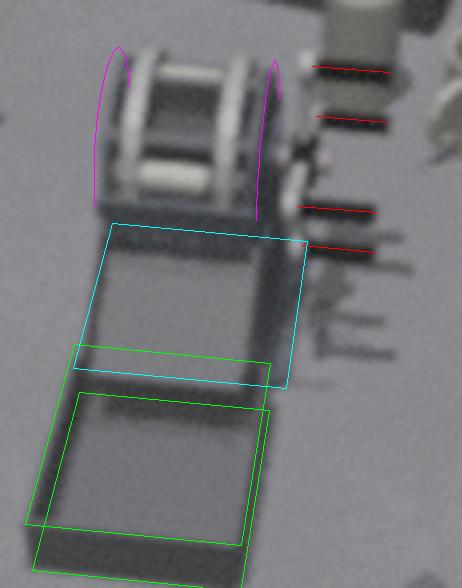

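```bash
python3 - <<'E'
s=open('fit.py').read()
s=s.replace("    return np.r_[a,b]","    c=(proj(ps,f2w(v[:3],np.array(pegs(v[3]))))-sp).ravel()\n    tl=T([[650,330],[458,375],[538,378],[718,333]])\n    d=(proj(pt,f2w(v[:3],np.array(pegs(v[3],-.089))))-tl).ravel()\n    return np.r_[a,b,c,d]")
s=s.replace("loss='soft_l1'","loss='linear'")
open('fit.py','w').write(s)
E
python3 fit.py
```

```text
[ 0.62659931 -0.08456971  0.21405679 -0.25048294] 16.949959036737873
[[-3.   0.1]
 [-1.9  0.9]
 [ 0.6  0.1]
 [ 0.4  0.3]
 [-0.   0.4]
 [ 0.1 -0.5]
 [-1.2 -1.5]
 [-0.5 -3.4]
 [ 0.4  0. ]
 [ 1.  -0. ]
 [ 0.6  0.6]
 [ 0.5  0.3]
 [-0.3 -0.3]
 [-0.   0.3]
 [ 0.6 -0.6]
 [ 0.4 -0.4]]
side peg ends predicted (top,+y,bot,-y) [[390.  72.]
 [376. 212.]
 [375. 252.]
 [387. 123.]]
```

View pics/t0zf.png

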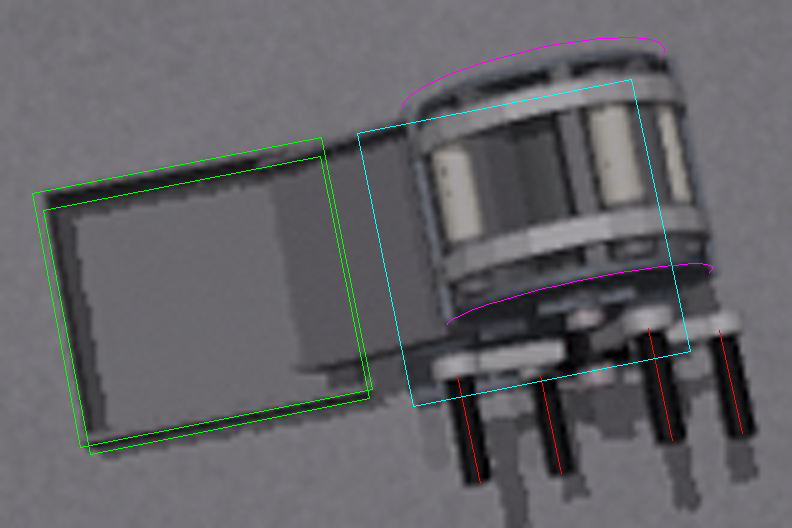

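```bash
python3 - <<'E'
from h import *
from station import ctrl
v=np.load('v.npy')
for n,o,z in(('top',(185,105),4.8),('side',(190,110),4.2)):
    p=ctrl.camera_params(n)
    for d in range(-100,110,10):
        q=(proj(p,f2w(v[:3],[peg(np.radians(d),0,.054)]))-o)*z
        print(n,d,q.round()[0])
p=ctrl.camera_params('top')
print(R.from_rotvec(p['rotation']).as_matrix().round(2))
o=ctrl.get_obs();print(R.from_rotvec(o['tool_rot']).as_matrix().round(3))
E
```

```text
top -100 [651. 173.]
top -90 [656. 169.]
top -80 [657. 166.]
top -70 [656. 163.]
top -60 [651. 161.]
top -50 [643. 160.]
top -40 [632. 160.]
top -30 [619. 160.]
top -20 [604. 162.]
top -10 [587. 165.]
top 0 [569. 168.]
top 10 [550. 172.]
top 20 [532. 176.]
top 30 [515. 181.]
top 40 [499. 186.]
top 50 [485. 191.]
top 60 [473. 196.]
top 70 [464. 201.]
top 80 [458. 205.]
top 90 [456. 208.]
top 100 [456. 211.]
side -100 [201. 114.]
side -90 [201. 104.]
side -80 [200.  95.]
side -70 [200.  88.]
side -60 [199.  82.]
side -50 [197.  78.]
side -40 [196.  77.]
side -30 [194.  77.]
side -20 [192.  80.]
side -10 [190.  85.]
side 0 [188.  92.]
side 10 [186. 101.]
side 20 [185. 111.]
side 30 [183. 123.]
side 40 [181. 135.]
side 50 [180. 149.]
side 60 [179. 162.]
side 70 [179. 174.]
side 80 [179. 186.]
side 90 [179. 196.]
side 100 [180. 205.]
[[ 0.02 -0.99  0.1 ]
 [-1.   -0.02 -0.01]
 [ 0.01 -0.1  -0.99]]
[[-0.961 -0.     0.278]
 [-0.278  0.002 -0.961]
 [-0.    -1.    -0.002]]
```

>>> {"op": "servo_tool", "data": {
  "delta_pos": [
    [0, -0.045, 0],
    [0, -0.045, 0],
    [0, 0, -0.05],
    [0, 0, -0.05],
    [0, 0, -0.05]
  ],
  "dr": [
    [0, 3.9, 0],
    [0, 0, 0],
    [0, 0, 0],
    [0, 0, 0],
    [0, 0, 0]
  ],
  "grip": [1, 1, 1, 1, 1]
}}

```text
t: 0.78
tool_pos: [0.1415, -0.451, 0.3343]
tool_rot: [-0.224, 2.12, -2.101]
contact_force: [0.8, 0.9, 1.1]
opening: 0.0854
```

```bash
cat > go.py <<'E'
import sys
from h import *
from station import ctrl
# usage: go.py pegangle [dz] : delta in tool axes so grasp point on peg at angle
v=np.load('v.npy'); th=float(sys.argv[1]); dz=float(sys.argv[2]) if len(sys.argv)>2 else 0
o=ctrl.get_obs(); M=R.from_rotvec(o['tool_rot']).as_matrix(); a=v[2]
D=np.array([[-np.cos(a),0,np.sin(a)],[-np.sin(a),0,-np.cos(a)],[0,-1,0]])
rv=np.degrees(R.from_matrix(M.T@D).as_rotvec())
t=f2w(v[:3],[peg(th,-.118)])[0]+[0,0,-.005+dz]
fl=f2w([0,0,-a],(o['tool_pos']-f2w(v[:3],[[0,0,0]])[0]))[0]
fc=f2w([0,0,-a],o['contact_force'])[0]
g=fl+[0,0,.005]
print('t',round(o['t'],2),'delta',(M.T@(t-o['tool_pos'])).round(4),'dr',rv.round(2),'feeder-frame grasp',g.round(4),'ang',np.arctan2(g[1],g[2]-.165).round(3),'r',np.hypot(g[1],g[2]-.165).round(4),'F',fc.round(1),'open',round(float(o['opening']),4))
E
python3 go.py -0.25 0.08
```

```text
t 0.78 delta [-0.4332  0.0239 -0.2375] dr [ 0.51 -0.17 -0.02] feeder-frame grasp [-0.5519 -0.255   0.3393] ang -0.971 r 0.3089 F [1.  0.7 1.1] open 0.0854
```

>>> {"op": "servo_tool", "data": {
  "delta_pos": [
    [-0.055, 0, -0.03],
    [-0.055, 0, -0.03],
    [-0.055, 0, -0.03],
    [-0.055, 0, -0.03],
    [-0.055, 0, -0.03]
  ],
  "dr": [
    [0, 0, 0],
    [0, 0, 0],
    [0, 0, 0],
    [0, 0, 0],
    [0, 0, 0]
  ],
  "grip": [0.8, 0.8, 0.8, 0.8, 0.8]
}}

```text
t: 1.4
tool_pos: [0.3775, -0.2449, 0.3348]
tool_rot: [-0.211, 2.122, -2.109]
contact_force: [-0.6, -1.2, 1.0]
opening: 0.068
```

```bash
python3 go.py -0.25 0.08
```

```text
t 1.4 delta [-0.1582  0.0229 -0.0874] dr [ 0.34 -0.81 -0.08] feeder-frame grasp [-0.2774 -0.1038  0.3398] ang -0.536 r 0.2033 F [-0.9 -1.   1. ] open 0.068
```

>>> {"op": "servo_tool", "data": {
  "delta_pos": [
    [-0.05, 0, -0.029],
    [-0.05, 0, -0.029],
    [-0.05, 0.01, -0.029],
    [-0.008, 0.01, 0]
  ],
  "dr": [
    [0, -0.8, 0],
    [0, 0, 0],
    [0, 0, 0],
    [0, 0, 0]
  ],
  "grip": [0.65, 0.65, 0.65, 0.65]
}}

```text
t: 1.9
tool_pos: [0.5193, -0.1189, 0.3151]
tool_rot: [-0.23, 2.109, -2.099]
contact_force: [-0.5, 0.1, -0.2]
opening: 0.0553
```

```bash
python3 go.py -0.25 0; python3 - <<'E'
from station import ctrl
import cv2
im=ctrl.get_image('wrist'); cv2.imwrite('pics/w1.png',im[:,:,::-1])
im=ctrl.get_image('side')[110:250,190:300]; cv2.imwrite('pics/s1.png',cv2.resize(im[:,:,::-1],None,fx=4.2,fy=4.2))
E
```

```text
t 1.9 delta [0.0061 0.0824 0.0081] dr [ 0.27  0.36 -0.16] feeder-frame grasp [-0.1121 -0.0108  0.3201] ang -0.07 r 0.1555 F [-0.5  0.2 -0.2] open 0.0553
```

View pics/w1.png

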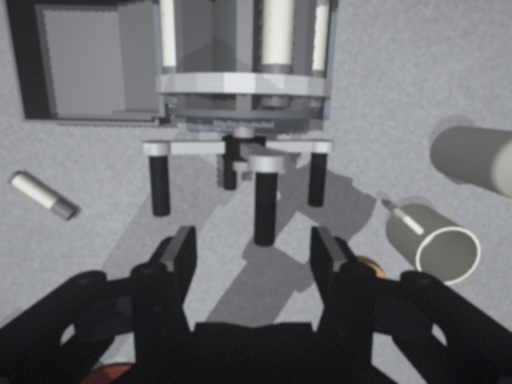

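View pics/s1.png

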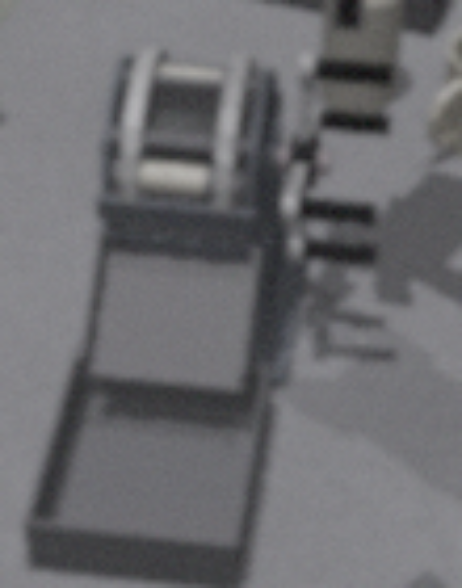

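```bash
python3 - <<'E'
from h import *
from station import ctrl
v=np.load('v.npy'); p=ctrl.camera_params('wrist')
im=cv2.imread('pics/w1.png')
for k in range(4):
    q=proj(p,f2w(v[:3],[peg(v[3]+k*np.pi/2,-.145),peg(v[3]+k*np.pi/2,-.089)])).astype(int).tolist(); cv2.line(im,q[0],q[1],(0,0,255),1); print(q)
cv2.polylines(im,[proj(p,f2w(v[:3],[[sx*.075,y,.055] for sx,y in((1,.28),(-1,.28),(-1,.11),(1,.11))])).astype(int)],True,(0,255,0),1)
cv2.imwrite('pics/w1f.png',im)
E
```

```text
[[263, 241], [264, 165]]
[[160, 214], [155, 152]]
[[228, 188], [227, 140]]
[[314, 202], [317, 147]]
```

View pics/w1f.png

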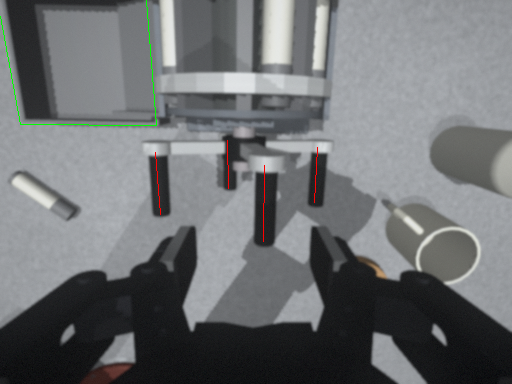

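>>> {"op": "servo_tool", "data": {
  "delta_pos": [
    [0.006, 0.02, 0.008],
    [0, 0.03, 0],
    [0, 0.025, 0],
    [0, 0.008, 0]
  ],
  "dr": [
    [0.3, 0.4, -0.2],
    [0, 0, 0],
    [0, 0, 0],
    [0, 0, 0]
  ],
  "grip": [0.6, 0.6, 0.6, 0.6]
}}

```text
t: 2.5
tool_pos: [0.509, -0.1364, 0.2269]
tool_rot: [-0.217, 2.115, -2.121]
contact_force: [0.1, 0.3, 0.0]
opening: 0.0509
```

```bash
python3 go.py -0.25 0
```

```text
t 2.5 delta [-0.0078 -0.0058 -0.0072] dr [-0.16 -0.79  0.26] feeder-frame grasp [-0.1259 -0.0257  0.2319] ang -0.366 r 0.0717 F [0.2 0.3 0. ] open 0.0509
```

>>> {"op": "servo_tool", "data": {
  "delta_pos": [
    [-0.007, -0.006, -0.007],
    [0, 0, 0]
  ],
  "dr": [
    [0, -0.8, 0.2],
    [0, 0, 0]
  ],
  "grip": [0.6, 0.6]
}}

```text
t: 2.75
tool_pos: [0.5141, -0.1292, 0.2337]
tool_rot: [-0.225, 2.106, -2.113]
contact_force: [0.1, 0.4, 0.1]
opening: 0.0512
```

```bash
python3 go.py -0.25 0
```

```text
t 2.75 delta [-0.0014  0.0011 -0.0012] dr [-0.19 -0.1   0.02] feeder-frame grasp [-0.1194 -0.0197  0.2387] ang -0.261 r 0.0763 F [0.1 0.4 0.1] open 0.0512
```

>>> {"op": "servo_tool", "data": {
  "delta_pos": [
    [0, 0, 0],
    [0, 0, 0],
    [0, 0, 0],
    [0, 0, 0]
  ],
  "dr": [
    [0, 0, 0],
    [0, 0, 0],
    [0, 0, 0],
    [0, 0, 0]
  ],
  "grip": [0.1, 0.1, 0.1, 0.1],
  "grip_force": 25
}}

```text
t: 3.25
tool_pos: [0.5149, -0.1293, 0.2359]
tool_rot: [-0.222, 2.103, -2.113]
contact_force: [-0.3, 0.2, -0.5]
opening: 0.0147
```

```bash
for a in -0.25 -0.1; do python3 go.py $a 0;done
```

```text
t 3.25 delta [-0.0006  0.0032 -0.0015] dr [-0.29 -0.09 -0.13] feeder-frame grasp [-0.1186 -0.02    0.2409] ang -0.258 r 0.0785 F [-0.3  0.2 -0.5] open 0.0147
t 3.25 delta [-0.0006  0.0012 -0.0125] dr [-0.29 -0.09 -0.13] feeder-frame grasp [-0.1186 -0.02    0.2409] ang -0.258 r 0.0785 F [-0.3  0.2 -0.5] open 0.0147
```

>>> {"op": "servo_tool", "data": {
  "delta_pos": [
    [0, -0.0018, -0.0088],
    [0, -0.0007, -0.009],
    [0, 0.0004, -0.009],
    [0, 0.0014, -0.009],
    [0, 0.0025, -0.0086]
  ],
  "dr": [
    [0, 0, 0],
    [0, 0, 0],
    [0, 0, 0],
    [0, 0, 0],
    [0, 0, 0]
  ],
  "grip": [0.1, 0.1, 0.1, 0.1, 0.1]
}}

```text
t: 3.88
tool_pos: [0.5074, -0.0911, 0.2392]
tool_rot: [-0.211, 2.081, -2.134]
contact_force: [-0.7, -4.7, 4.4]
opening: 0.0152
```

```bash
for a in .3 .4 .5 .6 .7 .8; do python3 go.py $a 0;done
```

```text
t 3.88 delta [ 0.0002  0.0074 -0.0034] dr [-1.47 -0.3  -0.36] feeder-frame grasp [-0.1179  0.0189  0.2442] ang 0.235 r 0.0814 F [-1.7 -4.4  4.4] open 0.0152
t 3.88 delta [ 0.0002  0.0098 -0.0105] dr [-1.47 -0.3  -0.36] feeder-frame grasp [-0.1179  0.0189  0.2442] ang 0.235 r 0.0814 F [-1.7 -4.4  4.4] open 0.0152
t 3.88 delta [ 0.0003  0.0129 -0.0174] dr [-1.47 -0.3  -0.36] feeder-frame grasp [-0.1179  0.0189  0.2442] ang 0.235 r 0.0814 F [-1.7 -4.4  4.4] open 0.0152
t 3.88 delta [ 0.0004  0.0167 -0.0238] dr [-1.47 -0.3  -0.36] feeder-frame grasp [-0.1179  0.0189  0.2442] ang 0.235 r 0.0814 F [-1.7 -4.4  4.4] open 0.0152
t 3.88 delta [ 0.0004  0.021  -0.0299] dr [-1.47 -0.3  -0.36] feeder-frame grasp [-0.1179  0.0189  0.2442] ang 0.235 r 0.0814 F [-1.7 -4.4  4.4] open 0.0152
t 3.88 delta [ 0.0005  0.026  -0.0355] dr [-1.47 -0.3  -0.36] feeder-frame grasp [-0.1179  0.0189  0.2442] ang 0.235 r 0.0814 F [-1.7 -4.4  4.4] open 0.0152
```

>>> {"op": "servo_tool", "data": {
  "delta_pos": [
    [0, 0.006, -0.006],
    [0, 0.004, -0.006]
  ],
  "dr": [
    [-0.8, 0, 0],
    [-0.8, 0, 0]
  ],
  "grip": [0.1, 0.1]
}}

```text
t: 4.12
tool_pos: [0.5051, -0.0793, 0.2338]
tool_rot: [-0.214, 2.108, -2.107]
contact_force: [-0.0, -6.1, 1.1]
opening: 0.0152
```

```bash
for a in  .5 .6 .7 .8; do python3 go.py $a 0;done;  cat > look.py <<'E'
import sys
from station import ctrl
import cv2,numpy as np
n=sys.argv[1]
s=ctrl.get_image('side')[100:250,170:320,::-1]; t=ctrl.get_image('top')[95:215,180:350,::-1]
s=cv2.resize(s,(390,390),interpolation=cv2.INTER_CUBIC); t=cv2.resize(t,(408,288),interpolation=cv2.INTER_CUBIC)
c=np.zeros((390,798,3),np.uint8); c[:,:390]=s; c[:288,390:]=t
cv2.imwrite(f'pics/{n}.png',c)
E
python3 look.py l1
```

```text
t 4.12 delta [ 0.0005  0.0079 -0.005 ] dr [-0.02 -0.25 -0.44] feeder-frame grasp [-0.1176  0.031   0.2388] ang 0.398 r 0.08 F [-1.3 -5.9  1.1] open 0.0152
t 4.12 delta [ 0.0006  0.0119 -0.0114] dr [-0.02 -0.25 -0.44] feeder-frame grasp [-0.1176  0.031   0.2388] ang 0.398 r 0.08 F [-1.3 -5.9  1.1] open 0.0152
t 4.12 delta [ 0.0006  0.0164 -0.0173] dr [-0.02 -0.25 -0.44] feeder-frame grasp [-0.1176  0.031   0.2388] ang 0.398 r 0.08 F [-1.3 -5.9  1.1] open 0.0152
t 4.12 delta [ 0.0007  0.0215 -0.0228] dr [-0.02 -0.25 -0.44] feeder-frame grasp [-0.1176  0.031   0.2388] ang 0.398 r 0.08 F [-1.3 -5.9  1.1] open 0.0152
```

View pics/l1.png

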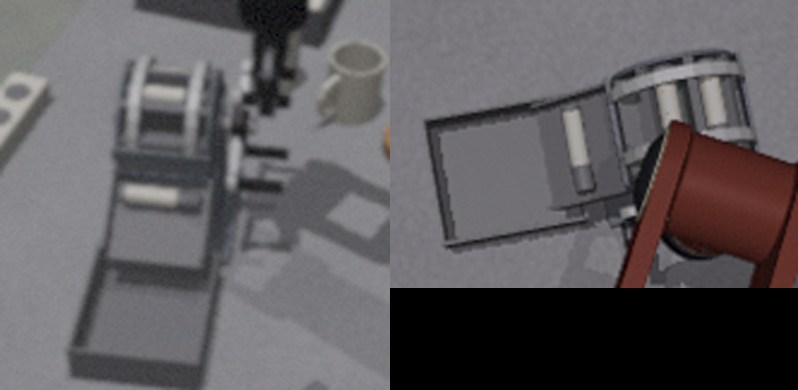

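>>> {"op": "servo_tool", "data": {
  "delta_pos": [
    [0, 0.006, -0.0065],
    [0, 0.005, -0.0065],
    [0, 0.006, -0.006],
    [0, 0.006, -0.0055]
  ],
  "dr": [
    [0, 0, 0],
    [-0.5, 0, 0],
    [-0.5, 0, 0],
    [-0.3, 0, 0]
  ],
  "grip": [0.1, 0.1, 0.1, 0.1]
}}

```text
t: 4.72
tool_pos: [0.5005, -0.0553, 0.2133]
tool_rot: [-0.214, 2.129, -2.087]
contact_force: [-0.6, -5.3, 2.9]
opening: 0.0147
```

```bash
for a in  .75 .8 ; do python3 go.py $a 0;done
python3 look.py l2
```

```text
t 4.72 delta [ 0.0009 -0.0017  0.0042] dr [ 1.11 -0.27 -0.52] feeder-frame grasp [-0.117   0.0554  0.2183] ang 0.805 r 0.0768 F [-1.7 -5.   2.9] open 0.0147
t 4.72 delta [0.001  0.001  0.0016] dr [ 1.11 -0.27 -0.52] feeder-frame grasp [-0.117   0.0554  0.2183] ang 0.805 r 0.0768 F [-1.7 -5.   2.9] open 0.0147
```

View pics/l2.png

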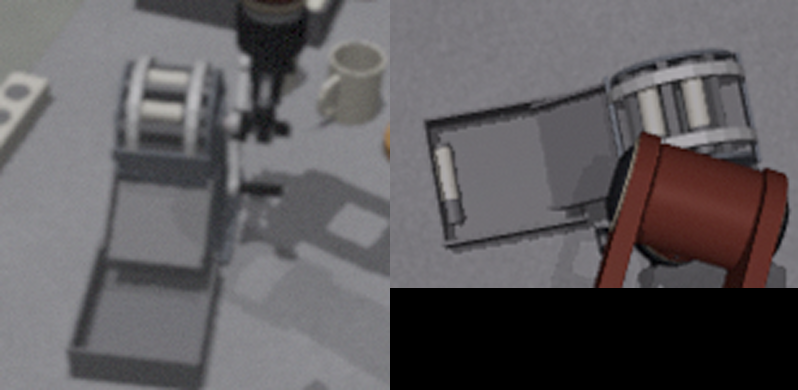

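>>> {"op": "servo_tool", "data": {
  "delta_pos": [
    [0, 0, 0],
    [0, 0, 0],
    [0, -0.025, 0],
    [0, -0.025, 0],
    [0, -0.02, 0]
  ],
  "dr": [
    [0, 0, 0],
    [0, 0, 0],
    [1.1, 0, -0.5],
    [0, 0, 0],
    [0, 0, 0]
  ],
  "grip": [0.6, 0.6, 0.6, 0.6, 0.6]
}}

```text
t: 5.45
tool_pos: [0.498, -0.0521, 0.2789]
tool_rot: [-0.234, 2.127, -2.101]
contact_force: [0.4, 0.2, -0.2]
opening: 0.051
```

```bash
python3 go.py -.77 0.07; python3 - <<'E'
from h import *
from station import ctrl
im=ctrl.get_image('wrist'); p=ctrl.camera_params('wrist'); im=im[:,:,::-1].copy(); v=np.load('v.npy')
for k in range(4):
    q=proj(p,f2w(v[:3],[peg(.8+k*np.pi/2,-.145),peg(.8+k*np.pi/2,-.089)])).astype(int).tolist(); cv2.line(im,q[0],q[1],(0,0,255),1)
cv2.imwrite('pics/w2.png',im)
E
```

```text
t 5.45 delta [-0.001  -0.0064  0.1112] dr [ 0.77 -0.15  0.44] feeder-frame grasp [-0.1188  0.059   0.2839] ang 0.461 r 0.1328 F [ 0.4  0.1 -0.2] open 0.051
```

View pics/w2.png

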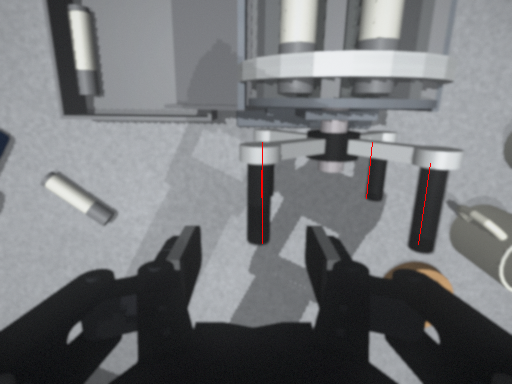

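>>> {"op": "servo_tool", "data": {
  "delta_pos": [
    [0, -0.003, 0.035],
    [0, -0.003, 0.035],
    [0, 0, 0.035],
    [0, 0, 0.008],
    [0, 0, 0]
  ],
  "dr": [
    [0.8, 0, 0.4],
    [0, 0, 0],
    [0, 0, 0],
    [0, 0, 0],
    [0, 0, 0]
  ],
  "grip": [0.6, 0.6, 0.6, 0.6, 0.6]
}}

```text
t: 6.12
tool_pos: [0.5238, -0.1643, 0.2877]
tool_rot: [-0.22, 2.107, -2.106]
contact_force: [0.5, -0.1, -0.9]
opening: 0.0516
```

```bash
python3 go.py -.78 0; python3 - <<'E'
from h import *
from station import ctrl
im=ctrl.get_image('wrist'); p=ctrl.camera_params('wrist'); im=im[:,:,::-1].copy(); v=np.load('v.npy')
for k in range(4):
    q=proj(p,f2w(v[:3],[peg(.8+k*np.pi/2,-.145),peg(.8+k*np.pi/2,-.089)])).astype(int).tolist(); cv2.line(im,q[0],q[1],(0,0,255),1)
cv2.imwrite('pics/w3.png',im)
E
```

```text
t 6.12 delta [ 0.001   0.0744 -0.0033] dr [-0.01 -0.03 -0.3 ] feeder-frame grasp [-0.1174 -0.0561  0.2927] ang -0.414 r 0.1395 F [ 0.4 -0.2 -0.9] open 0.0516
```

View pics/w3.png

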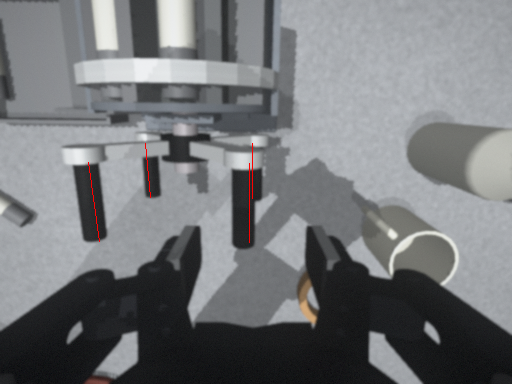

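```bash
python3 go.py -.73 0
```

```text
t 6.17 delta [ 0.001   0.0718 -0.0058] dr [-0.01  0.   -0.29] feeder-frame grasp [-0.1174 -0.0558  0.2927] ang -0.412 r 0.1393 F [ 0.1  0.7 -0. ] open 0.0511
```

>>> {"op": "servo_tool", "data": {
  "delta_pos": [
    [0, 0.02, -0.006],
    [0, 0.025, 0],
    [0, 0.018, 0],
    [0, 0, 0],
    [0, 0, 0]
  ],
  "dr": [
    [0, 0, -0.3],
    [0, 0, 0],
    [0, 0, 0],
    [0, 0, 0],
    [0, 0, 0]
  ],
  "grip": [0.6, 0.6, 0.6, 0.6, 0.6]
}}

```text
t: 6.8
tool_pos: [0.5213, -0.1528, 0.2193]
tool_rot: [-0.234, 2.109, -2.104]
contact_force: [0.2, 0.7, 0.4]
opening: 0.0509
```

```bash
python3 go.py -.73 0
```

```text
t 6.8 delta [0.0006 0.0034 0.0057] dr [0.16 0.28 0.13] feeder-frame grasp [-0.1174 -0.0443  0.2243] ang -0.642 r 0.074 F [0.4 0.6 0.4] open 0.0509
```

>>> {"op": "servo_tool", "data": {
  "delta_pos": [
    [0, 0.004, 0.004],
    [0, 0, 0],
    [0, 0, 0],
    [0, 0, 0],
    [0, 0, 0]
  ],
  "dr": [
    [0, 0, 0],
    [0, 0, 0],
    [0, 0, 0],
    [0, 0, 0],
    [0, 0, 0]
  ],
  "grip": [0.4, 0.1, 0.1, 0.1, 0.1]
}}

```text
t: 7.42
tool_pos: [0.523, -0.1575, 0.2169]
tool_rot: [-0.23, 2.108, -2.105]
contact_force: [-0.5, -0.3, -0.6]
opening: 0.0153
```

```bash
for a in -.77 -.6 -.4 -.2 0 ; do python3 go.py $a 0; done
```

```text
t 7.42 delta [0.0013 0.003  0.0029] dr [ 0.07  0.21 -0.01] feeder-frame grasp [-0.1167 -0.0493  0.2219] ang -0.714 r 0.0752 F [-0.5 -0.2 -0.6] open 0.0153
t 7.42 delta [ 0.0013 -0.005  -0.0069] dr [ 0.07  0.21 -0.01] feeder-frame grasp [-0.1167 -0.0493  0.2219] ang -0.714 r 0.0752 F [-0.5 -0.2 -0.6] open 0.0153
t 7.42 delta [ 0.0012 -0.0122 -0.0201] dr [ 0.07  0.21 -0.01] feeder-frame grasp [-0.1167 -0.0493  0.2219] ang -0.714 r 0.0752 F [-0.5 -0.2 -0.6] open 0.0153
t 7.42 delta [ 0.0012 -0.0166 -0.0344] dr [ 0.07  0.21 -0.01] feeder-frame grasp [-0.1167 -0.0493  0.2219] ang -0.714 r 0.0752 F [-0.5 -0.2 -0.6] open 0.0153
t 7.42 delta [ 0.0011 -0.0181 -0.0493] dr [ 0.07  0.21 -0.01] feeder-frame grasp [-0.1167 -0.0493  0.2219] ang -0.714 r 0.0752 F [-0.5 -0.2 -0.6] open 0.0153
```

>>> {"op": "servo_tool", "data": {
  "delta_pos": [
    [0, -0.0055, -0.0071],
    [0, -0.0046, -0.0077],
    [0, -0.0036, -0.0082],
    [0, -0.0026, -0.0086],
    [0, -0.0012, -0.0089]
  ],
  "dr": [
    [0, 0, 0],
    [-0.3, 0, 0],
    [-0.3, 0, 0],
    [-0.3, 0, 0],
    [-0.3, 0, 0]
  ],
  "grip": [0.1, 0.1, 0.1, 0.1, 0.1]
}}

```text
t: 8.05
tool_pos: [0.5153, -0.1191, 0.2385]
tool_rot: [-0.226, 2.12, -2.092]
contact_force: [1.3, -5.0, 0.8]
opening: 0.0151
```

```bash
for a in -.2 0 .2 .3 .4 ; do python3 go.py $a 0; done
```

```text
t 8.05 delta [0.0019 0.0049 0.0049] dr [ 0.75  0.12 -0.23] feeder-frame grasp [-0.1161 -0.0101  0.2435] ang -0.128 r 0.0791 F [ 0.3 -5.2  0.8] open 0.0151
t 8.05 delta [ 0.0019  0.0036 -0.01  ] dr [ 0.75  0.12 -0.23] feeder-frame grasp [-0.1161 -0.0101  0.2435] ang -0.128 r 0.0791 F [ 0.3 -5.2  0.8] open 0.0151
t 8.05 delta [ 0.0019  0.0053 -0.0249] dr [ 0.75  0.12 -0.23] feeder-frame grasp [-0.1161 -0.0101  0.2435] ang -0.128 r 0.0791 F [ 0.3 -5.2  0.8] open 0.0151
t 8.05 delta [ 0.0018  0.0073 -0.0322] dr [ 0.75  0.12 -0.23] feeder-frame grasp [-0.1161 -0.0101  0.2435] ang -0.128 r 0.0791 F [ 0.3 -5.2  0.8] open 0.0151
t 8.05 delta [ 0.0018  0.0099 -0.0392] dr [ 0.75  0.12 -0.23] feeder-frame grasp [-0.1161 -0.0101  0.2435] ang -0.128 r 0.0791 F [ 0.3 -5.2  0.8] open 0.0151
```

Go on to about 0.3, then look.

>>> {"op": "servo_tool", "data": {
  "delta_pos": [
    [0, 0.001, -0.009],
    [0, 0.001, -0.009],
    [0, 0.002, -0.008],
    [0, 0.002, -0.005]
  ],
  "dr": [
    [0.4, 0, 0],
    [0, 0, 0],
    [0, 0, 0],
    [0, 0, 0]
  ],
  "grip": [0.1, 0.1, 0.1, 0.1]
}}

```text
t: 8.55
tool_pos: [0.5092, -0.0882, 0.2374]
tool_rot: [-0.22, 2.104, -2.103]
contact_force: [0.9, -5.6, -0.7]
opening: 0.0146
```

```bash
for a in .3 .4 .5 ; do python3 go.py $a 0; done; python3 look.py l3
```

```text
t 8.55 delta [ 0.0025  0.0057 -0.0008] dr [-0.02  0.13 -0.44] feeder-frame grasp [-0.1155  0.0214  0.2424] ang 0.269 r 0.0803 F [-0.3 -5.7 -0.7] open 0.0146
t 8.55 delta [ 0.0025  0.0083 -0.0078] dr [-0.02  0.13 -0.44] feeder-frame grasp [-0.1155  0.0214  0.2424] ang 0.269 r 0.0803 F [-0.3 -5.7 -0.7] open 0.0146
t 8.55 delta [ 0.0025  0.0115 -0.0146] dr [-0.02  0.13 -0.44] feeder-frame grasp [-0.1155  0.0214  0.2424] ang 0.269 r 0.0803 F [-0.3 -5.7 -0.7] open 0.0146
```

View pics/l3.png

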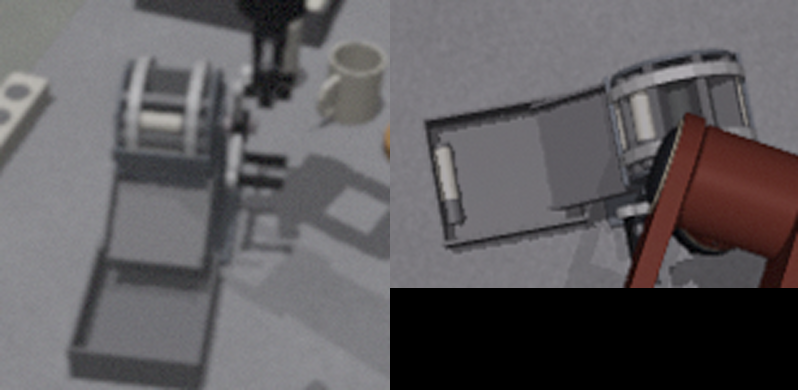

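>>> {"op": "servo_tool", "data": {
  "delta_pos": [
    [0, 0.004, -0.006],
    [0, 0.002, -0.005]
  ],
  "dr": [
    [0, 0, 0],
    [0, 0, 0]
  ],
  "grip": [0.1, 0.1]
}}

```text
t: 8.9
tool_pos: [0.5068, -0.0768, 0.2322]
tool_rot: [-0.221, 2.106, -2.102]
contact_force: [1.5, -5.2, 1.3]
opening: 0.015
```

```bash
for a in .4 .5 ; do python3 go.py $a 0; done; python3 look.py l4
```

```text
t 8.9 delta [0.0027 0.0031 0.0038] dr [ 0.07  0.13 -0.44] feeder-frame grasp [-0.1154  0.033   0.2372] ang 0.429 r 0.0794 F [ 0.4 -5.4  1.3] open 0.015
t 8.9 delta [ 0.0027  0.0063 -0.0029] dr [ 0.07  0.13 -0.44] feeder-frame grasp [-0.1154  0.033   0.2372] ang 0.429 r 0.0794 F [ 0.4 -5.4  1.3] open 0.015
```

View pics/l4.png

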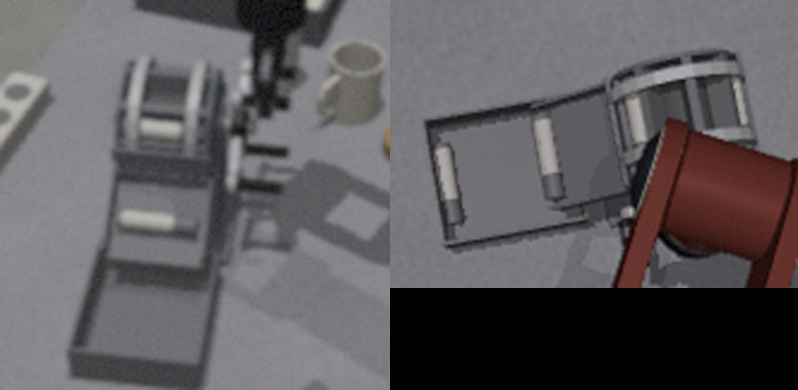

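>>> {"op": "servo_tool", "data": {
  "delta_pos": [
    [0, -0.003, 0.008],
    [0, -0.002, 0.008],
    [0, -0.001, 0.008],
    [0, 0, 0.006],
    [0, 0, 0.002]
  ],
  "dr": [
    [0, 0, 0],
    [0, 0, 0],
    [0, 0, 0],
    [0, 0, 0],
    [0, 0, 0]
  ],
  "grip": [0.1, 0.1, 0.1, 0.1, 0.1]
}}

```text
t: 9.62
tool_pos: [0.511, -0.0974, 0.2381]
tool_rot: [-0.234, 2.144, -2.065]
contact_force: [-0.9, 4.0, 3.4]
opening: 0.015
```

```bash
python3 go.py 0 0;python3 look.py l5
```

```text
t 9.62 delta [0.0024 0.0026 0.0121] dr [ 2.15  0.39 -0.2 ] feeder-frame grasp [-0.1156  0.012   0.2431] ang 0.153 r 0.079 F [-0.   4.1  3.4] open 0.015
```

View pics/l5.png

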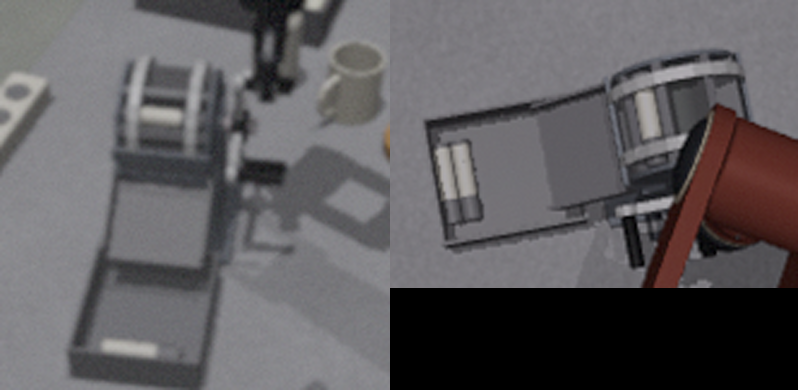

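>>> {"op": "servo_tool", "data": {
  "delta_pos": [
    [0, 0.001, 0.006],
    [0, 0, 0.006],
    [0, 0, 0.003],
    [0, 0, 0]
  ],
  "dr": [
    [1, 0, 0],
    [1, 0, 0],
    [0.5, 0, 0],
    [0, 0, 0]
  ],
  "grip": [0.1, 0.1, 0.1, 0.1]
}}

```text
t: 10.22
tool_pos: [0.5134, -0.1091, 0.2377]
tool_rot: [-0.233, 2.107, -2.1]
contact_force: [-1.3, 0.5, 4.5]
opening: 0.0153
```

```bash
python3 go.py 0 0
```

```text
t 10.22 delta [0.0022 0.0026 0.0001] dr [ 0.17  0.44 -0.1 ] feeder-frame grasp [-1.158e-01  1.000e-04  2.427e-01] ang 0.001 r 0.0777 F [-1.2  0.7  4.5] open 0.0153
```

Peg at 0 by the arm; release, lift off and check with the cameras.

>>> {"op": "servo_tool", "data": {
  "delta_pos": [
    [0, 0, 0],
    [0, 0, 0],
    [0, -0.025, 0],
    [0, -0.03, 0],
    [0, -0.03, 0]
  ],
  "dr": [
    [0, 0, 0],
    [0, 0, 0],
    [0, 0, 0],
    [0, 0, 0],
    [0, 0, 0]
  ],
  "grip": [0.6, 0.6, 0.6, 0.6, 0.6]
}}

```text
t: 10.85
tool_pos: [0.5112, -0.11, 0.3174]
tool_rot: [-0.245, 2.113, -2.103]
contact_force: [0.5, 0.3, 0.4]
opening: 0.0513
```

>>> {"op": "servo_tool", "data": {
  "delta_pos": [
    [0.04, 0, 0.02],
    [0.04, 0, 0.05],
    [0, 0, 0.05],
    [0, 0, 0.03],
    [0, 0, 0]
  ],
  "dr": [
    [0, 0, 0],
    [0, 0, 0],
    [0, 0, 0],
    [0, 0, 0],
    [0, 0, 0]
  ],
  "grip": [0.6, 0.6, 0.6, 0.6, 0.6]
}}

```text
t: 11.48
tool_pos: [0.4661, -0.2786, 0.3195]
tool_rot: [-0.243, 2.105, -2.105]
contact_force: [-0.3, 0.7, -0.5]
opening: 0.0512
```

```bash
python3 go.py 0 0; cat > chk.py <<'E'
from h import *
from station import ctrl
v=np.load('v.npy')
out=[]
for n,x0,y0,w,h,z in(('side',170,100,150,150,2.66),('top',180,95,170,120,2.35)):
    im=ctrl.get_image(n)[:,:,::-1]; p=ctrl.camera_params(n)
    c=cv2.resize(im[y0:y0+h,x0:x0+w],None,fx=5,fy=5,interpolation=cv2.INTER_CUBIC)
    cv2.imwrite(f'pics/c_{n}_raw.png',c)
    for th in (0,):
      for k in range(4):
        q=((proj(p,f2w(v[:3],[peg(th+k*np.pi/2,-.145),peg(th+k*np.pi/2,-.089)]))-[x0,y0])*5).astype(int).tolist(); cv2.line(c,q[0],q[1],(0,0,255),1)
    cv2.imwrite(f'pics/c_{n}.png',cv2.resize(c,None,fx=.8,fy=.8))
E
python3 chk.py
```

```text
t 11.47 delta [-0.0821  0.0841 -0.1547] dr [0.01 0.59 0.3 ] feeder-frame grasp [-0.198  -0.1555  0.3245] ang -0.773 r 0.2228 F [-0.2  0.8 -0.5] open 0.0512
```

View pics/c_side.png

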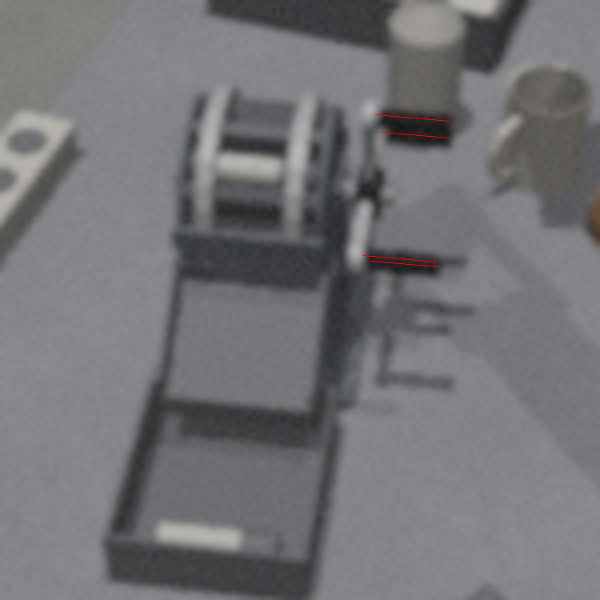

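View pics/c_top.png

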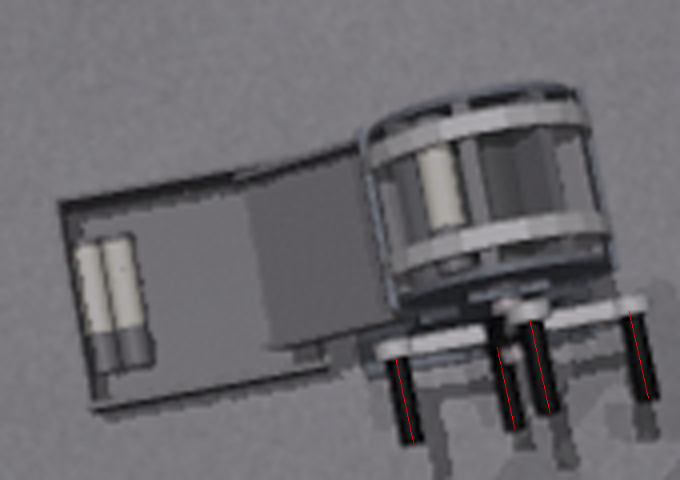

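```bash
python3 - <<'E'
from h import *
from station import ctrl
from scipy.ndimage import map_coordinates
v=np.load('v.npy')
for names in (['0'],['now']):
  for n in('top','side'):
    im=cv2.imread(f'pics/{n}0.png') if names==['0'] else ctrl.get_image(n)[:,:,::-1]
    g=cv2.GaussianBlur(cv2.cvtColor(np.ascontiguousarray(im),cv2.COLOR_BGR2GRAY).astype(float),(0,0),1.2); p=ctrl.camera_params(n)
    c=v[3] if names==['0'] else 0
    ths=c+np.linspace(-.25,.25,101); S=[]
    for th in ths:
        s=[]
        for k in range(4):
            q=proj(p,f2w(v[:3],[peg(th+k*np.pi/2,x) for x in np.linspace(-.14,-.1,12)]))
            s.append(map_coordinates(g,[q[:,1],q[:,0]],order=1).mean())
        S.append(s)
    S=np.array(S); print(names,n,'all',ths[S.sum(1).argmin()].round(3),'each',ths[S.argmin(0)].round(3))
E
```

```text
['0'] top all -0.255 each [-0.27 -0.26 -0.24 -0.28]
['0'] side all -0.235 each [-0.205 -0.22  -0.275 -0.24 ]
['now'] top all -0.01 each [ 0.04  -0.04  -0.01  -0.105]
['now'] side all 0.055 each [0.115 0.045 0.025 0.115]
```

```bash
python3 - <<'E'
from h import *
from station import ctrl
im=ctrl.get_image('wrist'); p=ctrl.camera_params('wrist'); im=im[:,:,::-1].copy(); v=np.load('v.npy')
for th,c in((0,(0,0,255)),):
  for k in range(4):
    q=proj(p,f2w(v[:3],[peg(th+k*np.pi/2,-.145),peg(th+k*np.pi/2,-.089)])).astype(int).tolist(); cv2.line(im,q[0],q[1],c,1)
cv2.imwrite('pics/w5.png',im)
E
```

```text
(no output)
```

View pics/w5.png

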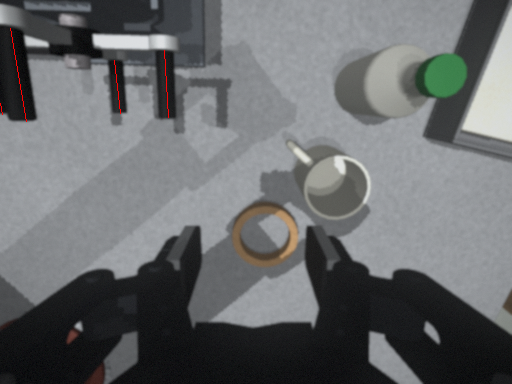

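```bash
python3 -c "
from station import ctrl
print(ctrl.finish_job())"
```

```text
the job is handed in; nothing more can be done
None
```

Two glue sticks are in the tray, the outlet is shut with a peg straight up, and the gripper is clear of the wheel. I handed the job in at about 12 s.

- **Turning:** I turned the wheel in two strokes, with one regrasp, at about 1 rad/s or less. Stick a had dropped by about 0.4 rad and stick b by about 2.0 rad. Each was seen on the chute and then in the tray before I went on.
- **Shutting the outlet:** I turned the wheel back to about 1.57 rad, because going on to the next peg-up position would have let stick c out.
- **Last checks:** The pictures showed exactly two sticks in the tray, with the third still in the drum. The spray bottle, mug and tape roll showed nothing disturbed, but I did not measure any loose object's position again.
- **Disagreement on the peg angle:** At release the arm read the peg at 0.00 rad from vertical. The wrist picture agreed within a pixel or two. The top camera's fit gave -0.01 rad and the side camera's +0.055 rad, with single pegs scattering by about 0.1 rad. The wheel could therefore be a few hundredths of a radian off vertical.
- **Feeder model:** My fitted tray outline sat up to about 3 pixels off the picture, while the pegs I worked from fitted within about 1 pixel.

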